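Fit a sanding drum and latch the guard gate

TASK

Fit the larger of the two sanding drums on the bobbin sander's upright spindle so that it sits fully down on the shoulder. Then swing the barred guard gate shut, lifting the latch bar over the striker and letting it drop fully into the catch, and let go. Leave the other things on the bench where they are.

Things in the scene. Friction and masses are not known exactly. Their poses are not given: they have to be found in the camera images.
- sander: Bobbin sander let into the bench, fixed: grey plate 270 x 270 x 12 mm with an upright steel spindle and, at its robot-side edge, the guard gate. Origin: under the plate's centre, on the bench. x points from gate to spindle, y along the shut gate from latch post to hinge post, z up. In mm: spindle axis at x 30, y 0; hinge axis x -70, y 100; latch post y -100.
- spindle_seat (a point): Centre of the top of the spindle's shoulder (52 mm across), 20 mm above the bench, where the drum's underside must rest. The spindle, 20 mm in diameter with a tapered tip (last 14 mm, down to 8 mm), rises 90 mm above this point. Axes as the sander's.
- large_drum_center (a point): Centre (half-way up, on the axis) of the larger sanding drum, brown with black rubber ends, standing upright and loose: 60 mm outside diameter, 110 mm tall, through bore 28 mm, 0.25 to 0.5 kg. z is its axis.
- gate_hinge (a point): Point on the gate's upright hinge axis, 12 mm above the bench. Axes as the sander's. The hinge post is 20 mm in diameter and reaches 112 mm above the bench.
- gate (a joint): Gate angle about its upright hinge: 0 shut, grows as the free end swings towards the robot (clockwise from above), to 1.2; starts part open and stays where left (about 1 N at the knob). Dark steel frame with bars, 170 mm from hinge axis to free end, 16 mm thick, 30 to 97 mm above the bench.
- latch_pivot (a point): Pivot of the latch bar on the gate's robot-side face: 50 mm from the hinge axis along the gate, 18 mm in front of the gate's mid-plane, 95 mm above the bench. Turns with the gate: y points along the gate to the hinge, x square to the gate towards the spindle's side.
- latch (a joint): Latch bar angle about its level pivot: 0 level on its stop, grows as the free end rises, to 0.7; falls by its own weight (about 1.3 N at the knob). Steel bar 14 mm thick, 18 mm high, reaching 170 mm from the pivot, 50 mm past the gate's end. Unlifted it strikes the striker with the gate at about 0.15 to 0.2; above 0.15 it clears.
- latch_knob (a point): Grip point on the bar's upright wooden knob, 24 mm in diameter, 90 mm from the pivot towards the free end. At latch 0 the point is 131 mm above the bench (36 mm above the pivot) and the knob spans 104 to 152 mm above the bench. Axes turn with the bar. It serves to lift the bar and to swing the gate.
- catch (a point): Where the bar's underside lies when caught, 86 mm above the bench, 150 mm from the pivot along the bar: a 21 mm slot between the striker (robot side: upright 14 mm thick, 30 mm wide, top 104 mm above the bench, 18 mm above this point) and the taller back stop (top 118 mm). Axes as the sander's.
- small_drum_center (a point): Centre of the smaller drum, a bystander: 40 mm diameter, 80 mm tall, upright and loose. It may stand in either of the two drum places.
- cork_block: Bystander: cork sanding block 110 x 65 x 36 mm, origin under its centre.
- glue_bottle: Bystander: white bottle, 64 mm diameter, 170 mm tall, origin under its centre.
- gouge: Bystander: wooden-handled gouge lying flat, 225 mm long, 22 mm high, origin under its ferrule.
- pencil_pot: Bystander: blue ceramic pot, 76 mm across, 95 mm tall, origin under its centre.
- offcut: Bystander: offcut of wood with bark on one side, 170 x 81 x 45 mm, origin under its centre.
Not all that is in view belongs to the job. Leave any purple or turquoise look-alike of the part that bears large_drum_center alone.

How it is judged:
By the outcome, as a careful person would: the job done as asked, in the order asked, and still so for the second after the job is handed in, with the robot touching nothing.
It also fails if it takes over 54 s, if anything falls off the work surface, if the arm or the gripper's body presses on something with over 40 N, if the wrist force passes 120 N, or if a joint passes its speed limit or range.

ROBOT

A 7-joint arm with a two-finger parallel gripper is mounted at the origin on the work surface. World frame = base frame: x ahead of the robot, y to its left, z up, the work surface at z = 0. Lengths are in m, angles in degrees, forces in N, time in s.
With the tool pointing down it reaches from about 0.425 to 0.875 m from the base axis. Payload 4.7 kg.
Tool frame: the origin (TCP) lies midway between the tips of the shut fingers; the grasp point (between the pads) lies 19 mm behind it; y points along the fingers, x is the direction in which the jaws open and shut, and the axes are right-handed (so a half turn about y gives the same grasp; the last joint's range is limited). The gripper opens to 87 mm and grips with 3 to 60 N. Pads are 19 mm wide; open, the fingers measure 117 mm over their backs; the gripper's body (75 mm by 190 mm) begins 51 mm behind the grasp point.
Start: joints at [-63.306, 18.392, -4.016, 83.108, 1.295, 78.541, -3.26], TCP at [0.284, 0.585, 0.223] pointing down, gripper open.
Joint ranges: [-163.93, 163.93], [-17.29, 119.83], [-79.2, 71.16], [3.27, 140.29], [-89.18, 269.18], [5.43, 117.66], [-154.24, 154.24]. Speed limits (degrees/s): [147.25, 147.25, 180, 180, 180, 180, 180].

INTERFACE

Orientations are given as [roll, pitch, yaw] about the fixed x, y, z axes, in that order (R = Rz(yaw) Ry(pitch) Rx(roll)).
In Python, from cell import env gives the robot as it stands.
- The arm moves only by the tool carry_out, never from a script. Its argument "targets" is a list of rows, each a list of 2 entries, a list of its own where there are three numbers: the shift along the tool's x, y, z in mm, then the turn, a rotation vector about the tool's x, y, z in degrees. A call has 1 to 12 rows; each row shifts and turns the commanded pose from where the row before left it, along the tool's axes as they then stand; what a row does not reach is not made up. A row lasts 1/10 s, in which the tool goes at most 50 mm and 8.59 degrees, less where a joint would pass 70% of its speed; a pose out of reach is approached as far as the arm can. A call with a gripper value outside its range is refused whole. "jaw" is the opening, from 0 (shut) to 1 (fully open), set as the call begins (left out, the last holds). The fingers move at their own pace and stop on an object; "squeeze" is the grip in N (left out, the last holds). Time passes only in rows, so rows that do not move let the fingers close. It gives the time, the measured TCP pose, the force and the opening at its end, in the units of the state.
- env.get_obs(): the state, without advancing time (a new reading comes with each control period).
- env.read_camera(name): name is "scene" or "top"; returns the picture (400x640x3 uint8, red, green, blue); there is no depth.
- env.get_calibration(name): a dict with "fx", "fy", "cx", "cy" (pixels), "R" (3x3) and "t" (3): a world point X has camera coordinates R X + t. Camera axes: x right, y down, z forward; pixel columns grow to the right and rows downward; lengths in m; the calibration is good to about 2 mm. A picture is of the moment at which its call begins. get_calibration takes no time and is no camera call.
- env.sign_off(): hands the job in, once; it reports no verdict.
Trained networks look in the newest picture that a camera, given by its name, has taken for a name from the list of things; names that differ only in an ending like _2 or _b are one class to them, and where a whole thing is asked for, a point or a joint stands for the part that bears it (a point fixed in the world has none). Each returns a list of dicts, best first, with "p" (0 to 1); they miss things now and then, are a little off and sometimes report something else, mostly with a low value. They report only what shows in the picture. A call takes as long as a camera call. They do not tell look-alikes from the thing itself.
- env.outline_of(camera, label): "mask" (400x640 bool, what is visible of it) and "xy" ([column, row] in pixels, amid what is visible of it).
The state is a dict: "time_s": time; "qpos": joint angles; "joint_velocities": joint speeds; "effort": joint torques, N m; "tool_pos": TCP position; "tool_rot": TCP orientation; "force": force on the tool from outside, world axes, zero at the start; "wrist_torque": the same for the moment, N m; "grip_width": finger opening in m.
Only numpy, scipy, OpenCV 4.12 (cv2) and the standard library are available. Lean on these libraries where they do the work, as an engineer would, in place of code of your own. Each camera call takes 0.05 s, during which the arm holds its last target.

## Working session

There is one attempt and no reset: what is moved stays moved. The work goes in short steps, Python scripts to look and compute and a tool call to move; the robot and the scene stay as the last step left them, time stands still between calls to the robot, and variables do not carry over. Pictures are saved under pics/ and viewed, and the job is handed in when it is done.

Besides the shell and the picture viewer there is one more tool, called after "Request:" as a command line: name --argument value ..., lists and objects as JSON in quotes. carry_out: Moves the arm, as the interface text tells. Its arguments: {"type":"object","properties":{"targets":{"type":"array","items":{"type":"array"}},"jaw":{"type":"number"},"squeeze":{"type":"number"}},"required":["targets"]}

```bash
ls; mkdir -p pics
python3 - <<'E'
from cell import env
import cv2
o=env.get_obs(); print({k:o[k] for k in ['time_s','tool_pos','tool_rot','grip_width','force']})
for n in ['scene','top']:
    im=env.read_camera(n); cv2.imwrite(f'pics/{n}0.png',im[:,:,::-1])
    print(env.get_calibration(n))
E
```

```text
pics
{'time_s': 0.0, 'tool_pos': array([0.28364198, 0.58422883, 0.22144384]), 'tool_rot': array([-90.00727628,   0.10996053,  64.10989339]), 'grip_width': 0.08720991051690485, 'force': array([0.34716598, 0.61236633, 0.32316957])}
{'fx': 445.3276017428864, 'fy': 445.3276017428864, 'cx': 317.9921700038845, 'cy': 193.21395596380182, 'R': array([[-6.38363688e-03,  9.99979580e-01,  2.97354608e-04],
       [ 8.54481634e-01,  5.60927626e-03, -5.19451320e-01],
       [-5.19442381e-01, -3.06190456e-03, -8.54499993e-01]]), 't': array([ 0.02210855, -0.38343155,  1.83981605])}
{'fx': 426.4888658624118, 'fy': 426.4888658624118, 'cx': 319.5499772066859, 'cy': 200.218587120081, 'R': array([[-0.02192758, -0.99964973, -0.01481892],
       [-0.99091795,  0.02369822, -0.13236317],
       [ 0.13266799,  0.01178193, -0.99109051]]), 't': array([-0.0151551 ,  0.56146147,  1.14177985])}
```

View pics/scene0.png

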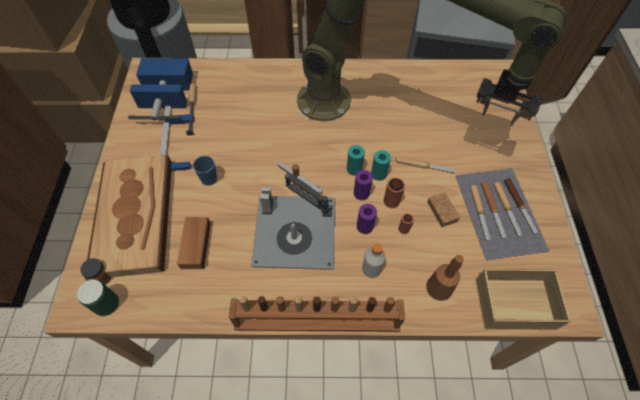

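View pics/top0.png

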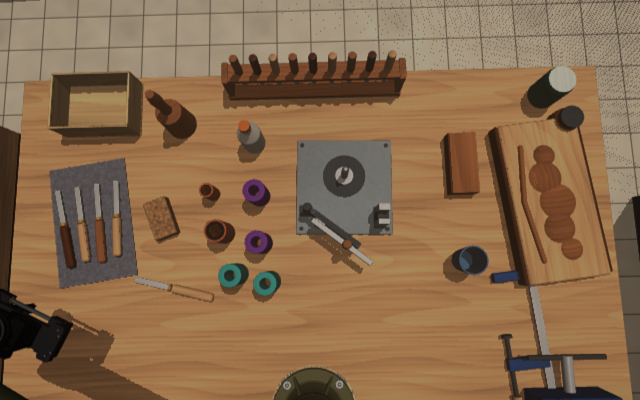

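```bash
cat > h.py <<'E'
import numpy as np, cv2
from cell import env
C={n:env.get_calibration(n) for n in ['scene','top']}
def proj(n,X):
    c=C[n];X=np.atleast_2d(X)@np.array(c['R']).T+c['t']
    return np.c_[c['fx']*X[:,0]/X[:,2]+c['cx'],c['fy']*X[:,1]/X[:,2]+c['cy']]
def ray(n,uv):
    c=C[n];R=np.array(c['R']);o=-R.T@c['t'];d=R.T@np.array([(uv[0]-c['cx'])/c['fx'],(uv[1]-c['cy'])/c['fy'],1]);return o,d
def atz(n,uv,z):
    o,d=ray(n,uv);return o+d*(z-o[2])/d[2]
def tri(uv1,uv2):
    A=[];b=[];P=[]
    for n,uv in (('scene',uv1),('top',uv2)):
        o,d=ray(n,uv);d=d/np.linalg.norm(d);M=np.eye(3)-np.outer(d,d);A.append(M);b.append(M@o)
    return np.linalg.lstsq(np.vstack(A),np.hstack(b),rcond=None)[0]
def crop(n,im,x0,y0,w,h,s,name):
    c=cv2.resize(im[y0:y0+h,x0:x0+w],None,fx=s,fy=s,interpolation=cv2.INTER_CUBIC);cv2.imwrite('pics/'+name,c[:,:,::-1] if c.ndim==3 else c)
E
python3 - <<'E'
from h import *
ims={n:cv2.imread(f'pics/{n}0.png')[:,:,::-1] for n in C}
crop('top',ims['top'],190,120,220,180,3.6,'c_top.png')
crop('scene',ims['scene'],240,140,190,140,4.2,'c_scene.png')
for n in C:
  for l in ['large_drum_center','small_drum_center','sander','gate','latch','latch_knob']:
    for d in env.outline_of(n,l)[:5]:
        print(n,l,round(d['p'],2),np.round(d['xy'],1),d['mask'].sum())
        if l in('large_drum_center',): np.save(f"m_{n}_{int(d['xy'][0])}.npy",d['mask'])
E
```

```text
scene large_drum_center 0.93 [395.6 191.7] 530
scene large_drum_center 0.93 [379.1 165.7] 495
scene large_drum_center 0.85 [366.6 217.1] 542
scene large_drum_center 0.72 [357.7 154.7] 437
scene small_drum_center 0.73 [407.1 223.8] 228
scene small_drum_center 0.6 [445.8 210.3] 679
scene sander 0.69 [294.3 227.9] 6427
scene gate 0.75 [304.  185.3] 871
scene latch 0.87 [296.7 175.1] 310
scene latch_knob 0.7 [295.2 173. ] 241
top large_drum_center 0.88 [258.2 243.1] 530
top large_drum_center 0.84 [219.3 228.3] 582
top large_drum_center 0.78 [236.2 278.6] 541
top large_drum_center 0.78 [262.2 284.1] 495
top small_drum_center 0.68 [209.6 192.5] 272
top small_drum_center 0.16 [339.9 232.6] 855
top sander 0.69 [348.1 192.2] 9297
top gate 0.73 [338.3 233.1] 845
top latch 0.82 [341.9 241.2] 424
top latch 0.22 [465.5 261.9] 838
top latch_knob 0.88 [342.3 241.8] 431
top latch_knob 0.75 [252.8 133.2] 650
top latch_knob 0.59 [348.2 189.8] 9297
top latch_knob 0.24 [215.6 229.3] 580
```

View pics/c_top.png

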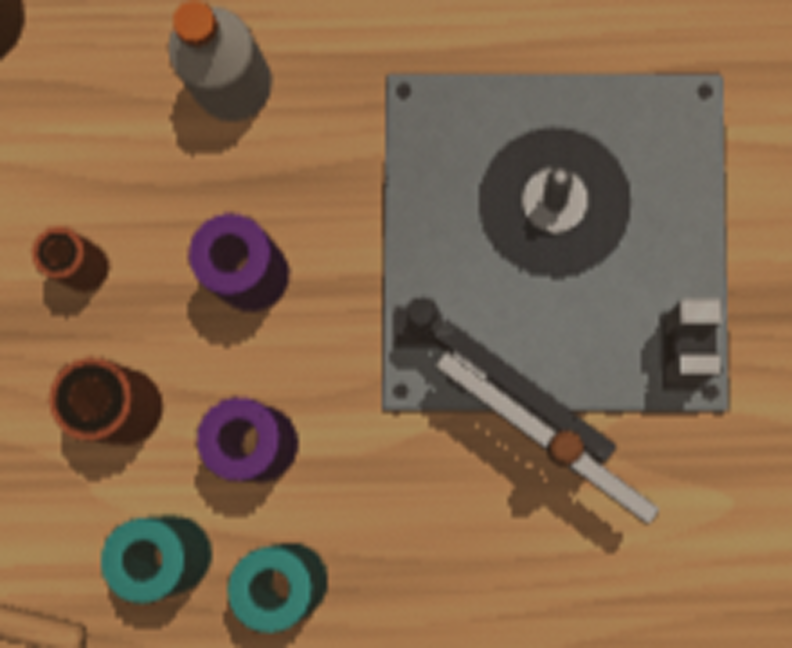

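View pics/c_scene.png

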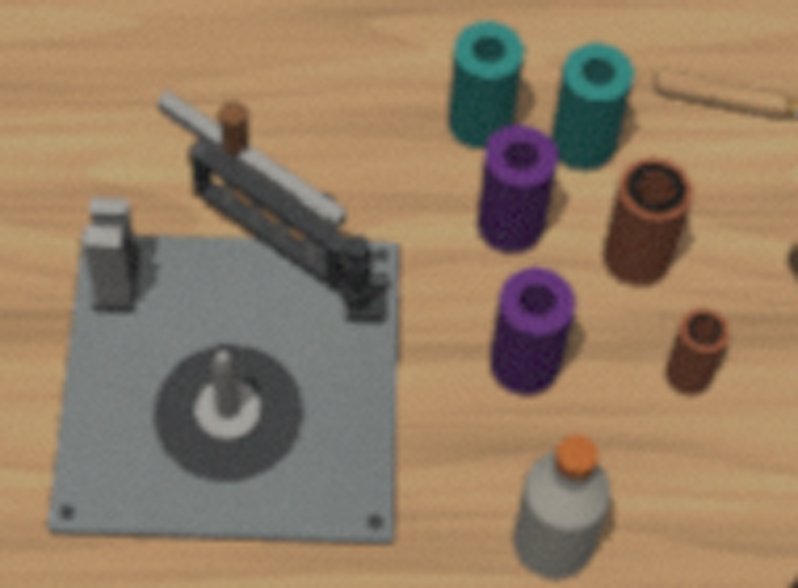

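```bash
cat >> h.py <<'E'
from scipy.optimize import minimize
def cylmask(n,x,y,z0,z1,r,S=4):
    a=np.linspace(0,2*np.pi,60)
    P=np.vstack([np.c_[x+r*np.cos(a),y+r*np.sin(a),0*a+z] for z in(z0,z1)])
    h=cv2.convexHull(((proj(n,P)+.5)*S*16-8).round().astype(np.int32))
    m=np.zeros((400*S,640*S),np.float32);cv2.fillPoly(m,[h],1.,shift=4)
    return cv2.resize(m,(640,400),interpolation=cv2.INTER_AREA)
def fitcyl(masks,x0,z0,z1,r):
    f=lambda p:sum(np.abs(cylmask(n,p[0],p[1],z0,z1,r,)-m).sum() for n,m in masks.items())
    R=minimize(f,x0,method='Nelder-Mead',options=dict(initial_simplex=np.array([x0,[x0[0]+.01,x0[1]],[x0[0],x0[1]+.01]]),xatol=2e-4))
    return R.x,R.fun
E
python3 - <<'E'
from h import *
print('rim tri',tri((395.7,184.5),(215.3,230.8)))
ms=np.load('m_scene_395.npy');mt=np.load('m_top_219.npy')
x0=atz('top',(215.3,230.8),.11)[:2];print(x0)
print(fitcyl({'scene':ms,'top':mt},x0,0,.11,.03),fitcyl({'scene':ms},x0,0,.11,.03),fitcyl({'top':mt},x0,0,.11,.03))
# sander corners
ct=np.array([(387,74),(721,74),(729,411),(383,411)])/3.6+[190,120]
cs=np.array([(397,540),(50,528),(84,237),(399,244)])/4.2+[240,140]
for n,c in(('top',ct),('scene',cs)):
    P=np.array([atz(n,p,.012) for p in c]);print(n,np.round(P,4).tolist(),P.mean(0))
    print(np.linalg.norm(P-np.roll(P,1,0),axis=1))
    a=P[0]-P[1];b=P[3]-P[2];d=P[0]-P[3];e=P[1]-P[2]
    print('yaw', [np.degrees(np.arctan2(-v[0],v[1])) for v in(a,b)],[np.degrees(np.arctan2(v[1],v[0])) for v in(d,e)])
print('spindle tip', tri(np.array((222,352))/4.2+[240,140],np.array((561,176))/3.6+[190,120]))
print('hinge top', tri(np.array((349,244))/4.2+[240,140],np.array((423,308))/3.6+[190,120]))
print('knob top', tri(np.array((235,110))/4.2+[240,140],np.array((568,440))/3.6+[190,120]))
E
```

```text
rim tri [0.47830647 0.24224783 0.10765687]
[0.47815958 0.24146168]
(array([0.47892948, 0.24156471]), np.float64(95.5625)) (array([0.47984087, 0.23886418]), np.float64(29.25)) (array([0.47960959, 0.24312219]), np.float64(47.375))
top [[0.7392, 0.032, 0.012], [0.7322, -0.2345, 0.012], [0.464, -0.2289, 0.012], [0.4701, 0.0391, 0.012]] [ 0.60139572 -0.09807559  0.012     ]
[0.26914362 0.26656697 0.26825221 0.26813551]
yaw [np.float64(-1.4931886407045758), np.float64(-1.3019251571960815)] [np.float64(-1.526194335298575), np.float64(-1.1915992695190332)]
scene [[0.7418, 0.0362, 0.012], [0.7337, -0.2325, 0.012], [0.4709, -0.2256, 0.012], [0.476, 0.0414, 0.012]] [ 0.60559719 -0.09512673  0.012     ]
[0.26577893 0.26885078 0.262849   0.26700184]
yaw [np.float64(-1.7305073132399837), np.float64(-1.1047331960149087)] [np.float64(-1.103618893256098), np.float64(-1.5031463582996711)]
spindle tip [ 0.63166441 -0.09865447  0.11262217]
hinge top [5.37467854e-01 2.19335376e-04 1.15328791e-01]
knob top [ 0.43960955 -0.09435976  0.15669718]
```

```bash
cat >> h.py <<'E'
from scipy.spatial.transform import Rotation as Ro
def togo(x,y,z,yaw=None,tilt=None):
    o=env.get_obs();R=Ro.from_euler('xyz',o['tool_rot'],degrees=True)
    d=R.inv().apply(np.array([x,y,z])-o['tool_pos'])*1000
    rv=None
    if yaw is not None:
        T=Ro.from_euler('xyz',[-90,0,yaw],degrees=True); rv=(R.inv()*T).as_rotvec(degrees=True)
    print('t',round(o['time_s'],2),'pos',np.round(o['tool_pos'],4),'rot',np.round(o['tool_rot'],2),'F',np.round(o['force'],1),'grip',round(o['grip_width'],4))
    print(' togo mm',np.round(d,1),'rotvec',None if rv is None else np.round(rv,1))
E
python3 - <<'E'
from h import *
togo(.4793,.2412,.2,45)
E
```

```text
t 0.7 pos [0.2838 0.5848 0.2226] rot [-9.000e+01 -1.000e-02  6.411e+01] F [ 0.5 -0.3 -0.1] grip 0.087
 togo mm [-223.8   22.6 -325.9] rotvec [ 0.  19.1  0. ]
```

Request:
carry_out --targets '[[[-25,2.5,-36],[0,0,0]],[[-25,2.5,-36],[0,0,0]],[[-25,2.5,-36],[0,0,0]],[[-25,2.5,-36],[0,0,0]],[[-25,2.5,-36],[0,0,0]],[[-25,2.5,-36],[0,0,0]],[[-25,2.5,-36],[0,0,0]],[[-25,2.5,-36],[0,0,0]],[[-24,2.5,-38],[0,0,0]],[[0,0,0],[0,6.4,0]],[[0,0,0],[0,6.4,0]],[[0,0,0],[0,6.3,0]]]' --jaw 1

```text
time_s: 1.9
tool_pos: [0.4796, 0.2405, 0.2002]
tool_rot: [-90.0, -0.0, 44.7]
force: [0.4, -0.3, 0.2]
grip_width: 0.0871
```

Run:
```python
from h import *
togo(.4793,.2412,.066,45)
ims={n:env.read_camera(n) for n in C}
crop('top',ims['top'],150,150,130,150,4,'d_top.png')
crop('scene',ims['scene'],340,120,130,120,4,'d_scene.png')
a=cv2.imread('pics/d_top.png');b=cv2.imread('pics/d_scene.png')
a=cv2.resize(a,(400,462));b=cv2.resize(b,(400,369));b=cv2.copyMakeBorder(b,0,93,0,0,0);cv2.imwrite('pics/d.png',np.hstack([a,b]))
```

```text
t 1.9 pos [0.4796 0.2405 0.2002] rot [-8.999e+01 -2.000e-02  4.468e+01] F [ 0.4 -0.3  0.2] grip 0.0871
 togo mm [  0.3 134.2   0.7] rotvec [-0.  -0.3  0. ]
```

View pics/d.png

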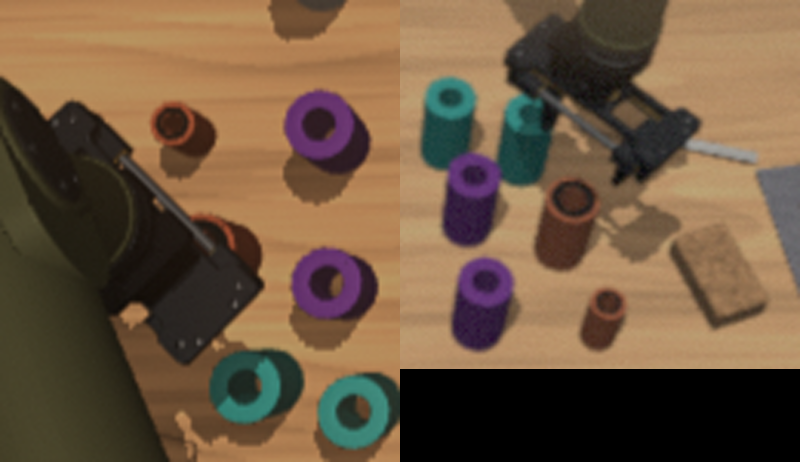

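Request:
carry_out --targets '[[[0,33,0],[0,0,0]],[[0,33,0],[0,0,0]],[[0,34,0],[0,0,0]],[[0,25,0],[0,0,0]],[[0,9,0],[0,0,0]],[[0,0,0],[0,0,0]]]'

```text
time_s: 2.6
tool_pos: [0.4785, 0.2406, 0.0651]
tool_rot: [-90.0, 0.1, 45.1]
force: [0.2, -0.2, 0.6]
grip_width: 0.0874
```

Request:
carry_out --targets '[[[0,0,0],[0,0,0]],[[0,0,0],[0,0,0]],[[0,0,0],[0,0,0]],[[0,0,0],[0,0,0]],[[0,0,0],[0,0,0]]]' --jaw 0 --squeeze 25

```text
time_s: 3.1
tool_pos: [0.48, 0.2415, 0.0669]
tool_rot: [-90.0, -0.1, 45.0]
force: [0.7, 0.4, 2.3]
grip_width: 0.0598
```

Request:
carry_out --targets '[[[0,-10,0],[0,0,0]],[[0,-30,0],[0,0,0]],[[0,-35,0],[0,0,0]],[[0,-35,0],[0,0,0]],[[0,-35,0],[0,0,0]],[[0,0,0],[0,0,0]]]'

```text
time_s: 3.7
tool_pos: [0.4817, 0.2421, 0.2165]
tool_rot: [-90.1, -0.5, 45.0]
force: [1.1, -0.1, -4.2]
grip_width: 0.0591
```

Run:
```python
from h import *
togo(.6325,-.098,.212,0)
```

```text
t 3.7 pos [0.4817 0.2421 0.2165] rot [-90.11  -0.51  45.  ] F [ 1.1 -0.1 -4.2] grip 0.0591
 togo mm [-134.     4.  -347.1] rotvec [-0.1 45.   0.5]
```

Request:
carry_out --targets '[[[-13,0,-34],[0,0,0]],[[-14,0,-35],[0,0,0]],[[-14,0,-35],[0,0,0]],[[-14,0,-35],[0,0,0]],[[-14,0,-35],[0,0,0]],[[-13,0,-35],[0,0,0]],[[-13,0,-35],[0,0,0]],[[-13,0,-35],[0,0,0]],[[-13,0,-34],[0,0,0]],[[-13,0,-34],[0,0,0]],[[0,0,0],[0,0,0]]]'

```text
time_s: 4.8
tool_pos: [0.6292, -0.107, 0.209]
tool_rot: [-90.1, 0.3, 44.5]
force: [-0.6, -0.6, -4.3]
grip_width: 0.0596
```

Run:
```python
from h import *
togo(.6325,-.098,.212,45)
ims={n:env.read_camera(n) for n in C}
for n in C: cv2.imwrite(f'pics/{n}_h.png',ims[n][:,:,::-1])
a=cv2.resize(ims['top'][120:280,270:410],None,fx=2.85,fy=2.85,interpolation=2)
b=cv2.resize(ims['scene'][130:290,230:370],None,fx=2.85,fy=2.85,interpolation=2)
cv2.imwrite('pics/e.png',np.hstack([a,b])[:,:,::-1])
for n in C:
  for d in env.outline_of(n,'large_drum_center')[:6]: print(n,round(d['p'],2),np.round(d['xy'],1),d['mask'].sum())
print(proj('scene',[[.6325,-.098,.02],[.6325,-.098,.11]]))
```

```text
t 4.8 pos [ 0.6292 -0.107   0.209 ] rot [-90.12   0.34  44.51] F [-0.6 -0.6 -4.3] grip 0.0596
 togo mm [ 8.7 -3.   4.1] rotvec [ 0.1 -0.5 -0.3]
scene 0.96 [362.1 186. ] 446
scene 0.9 [355.3 160. ] 437
scene 0.74 [378.9 165.2] 476
scene 0.62 [365.2 215.6] 528
scene 0.52 [286.5 214.7] 255
top 0.9 [255.7 241.2] 542
top 0.72 [263.7 284.9] 513
[[294.17711479 236.74593497]
 [292.89352802 224.4209936 ]]
```

View pics/e.png

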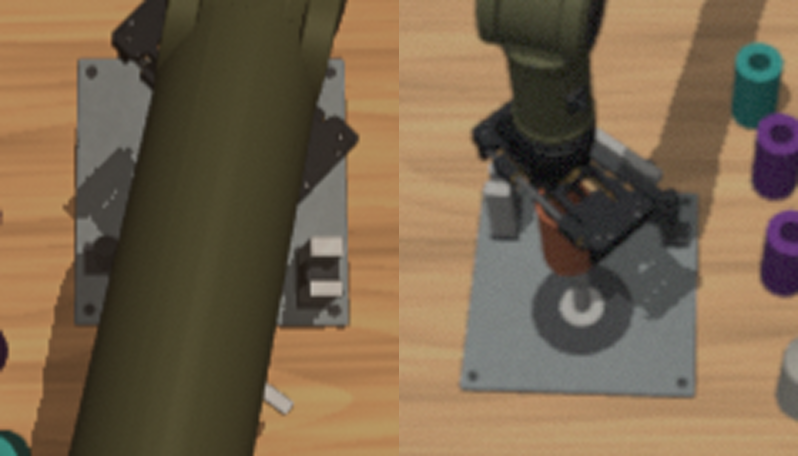

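Run:
```python
from h import *
ims={n:cv2.imread(f'pics/{n}0.png') for n in C}
for n,(cx,cy) in {'top':(344,176),'scene':(294,238)}.items():
    g=cv2.GaussianBlur(ims[n],(0,0),1).mean(2)
    w=g[cy-32:cy+32,cx-32:cx+32]; m=((w<65)*255).astype(np.uint8)
    m=cv2.morphologyEx(m,cv2.MORPH_CLOSE,np.ones((15,15)))
    cs,_=cv2.findContours(m,cv2.RETR_EXTERNAL,cv2.CHAIN_APPROX_NONE); c=max(cs,key=cv2.contourArea)
    e=cv2.fitEllipse(c); uv=(e[0][0]+cx-32,e[0][1]+cy-32)
    print(n,'disc',uv,e[1],atz(n,uv,.012))
    m=((w>125)*255).astype(np.uint8);cs,_=cv2.findContours(m,cv2.RETR_EXTERNAL,cv2.CHAIN_APPROX_NONE)
    c=max(cs,key=cv2.contourArea);h=cv2.convexHull(c);e=cv2.fitEllipse(h) if len(h)>4 else None
    if e: uv=(e[0][0]+cx-32,e[0][1]+cy-32);print('  shoulder',uv,e[1],atz(n,uv,.02))
togo(.6330,-.098,.212,45)
```

```text
top disc (343.583589553833, 175.80472373962402) (38.84450912475586, 39.48175048828125) [ 0.63272556 -0.09757848  0.012     ]
  shoulder (347.67815017700195, 176.81968307495117) (7.615579128265381, 13.655858993530273) [ 0.62799844 -0.10866684  0.02      ]
scene disc (322.25782775878906, 209.27095127105713) (6.7884721755981445, 10.663578033447266) [ 0.52181522 -0.00385252  0.012     ]
  shoulder (293.7717094421387, 217.36364936828613) (22.6640682220459, 53.81886291503906) [ 0.55883258 -0.10191271  0.02      ]
t 5.0 pos [ 0.6292 -0.0975  0.2097] rot [-8.984e+01  5.000e-02  4.509e+01] F [ 0.3  0.3 -4.6] grip 0.0596
 togo mm [ 2.3 -2.3 -3. ] rotvec [-0.2  0.1 -0. ]
```

Request:
carry_out --targets '[[[2.5,10,-2.5],[0,0,0]],[[0,12,0],[0,0,0]],[[0,0,0],[0,0,0]],[[0,0,0],[0,0,0]]]'

```text
time_s: 5.4
tool_pos: [0.6329, -0.0986, 0.1881]
tool_rot: [-89.9, 0.1, 45.1]
force: [0.0, 0.4, -3.0]
grip_width: 0.0595
```

Run:
```python
from h import *
togo(.6330,-.0975,.086,45)
im=env.read_camera('scene'); cv2.imwrite('pics/scene_i.png',im[:,:,::-1])
print(atz('scene',(294.5,238.3),.012))
o=env.get_obs();p=o['tool_pos'];print(p)
S=5;x0,y0=250,180
v=cv2.resize(im[y0:y0+90,x0:x0+90],None,fx=S,fy=S,interpolation=2)[:,:,::-1].copy()
w=cv2.imread('pics/scene0.png')[y0:y0+90,x0:x0+90];w=cv2.resize(w,None,fx=S,fy=S,interpolation=2)
a=np.linspace(0,2*np.pi,80)
def circ(img,x,y,z,r,col):
    P=proj('scene',np.c_[x+r*np.cos(a),y+r*np.sin(a),0*a+z]);P=((P-[x0,y0]+.5)*S).astype(int)
    cv2.polylines(img,[P],True,col,1)
for img in(v,w):
    circ(img,.633,-.0975,.02,.026,(0,255,0));circ(img,.633,-.0975,.096,.01,(0,255,0))
b=p[2]-.066
circ(v,p[0],p[1],b,.03,(0,0,255));
cv2.imwrite('pics/f.png',np.hstack([v,w])[:,:800] if 0 else cv2.resize(np.hstack([v,w]),(800,400)))
```

```text
t 5.4 pos [ 0.6329 -0.0986  0.1881] rot [-8.992e+01  6.000e-02  4.506e+01] F [ 0.   0.4 -3. ] grip 0.0595
 togo mm [  0.9 102.1   0.5] rotvec [-0.1  0.1 -0.1]
[ 0.63442609 -0.09720945  0.012     ]
[ 0.63341337 -0.09883089  0.18887318]
```

View pics/f.png

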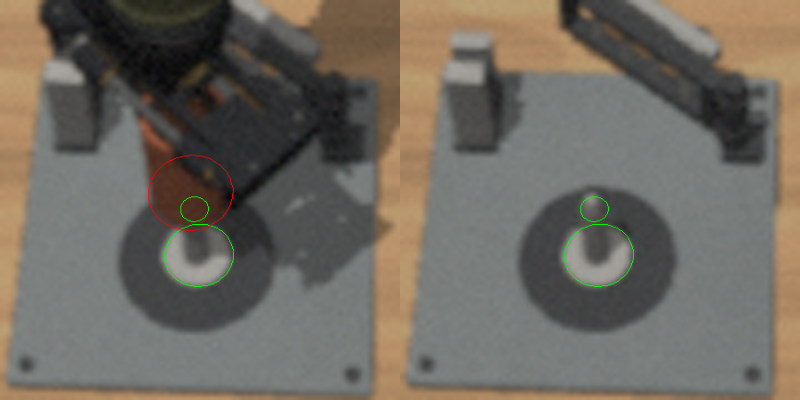

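Request:
carry_out --targets '[[[0,8,0],[0,0,0]],[[0,8,0],[0,0,0]],[[0,8,0],[0,0,0]],[[0,8,0],[0,0,0]],[[0,0,0],[0,0,0]]]'

```text
time_s: 5.95
tool_pos: [0.6324, -0.0989, 0.1551]
tool_rot: [-89.9, 0.1, 45.0]
force: [0.1, 1.0, -4.0]
grip_width: 0.0598
```

Request:
carry_out --targets '[[[0,10,0],[0,0,0]],[[0,10,0],[0,0,0]],[[0,10,0],[0,0,0]],[[0,10,0],[0,0,0]],[[0,10,0],[0,0,0]],[[0,10,0],[0,0,0]],[[0,4,0],[0,0,0]],[[0,0,0],[0,0,0]]]'

```text
time_s: 6.75
tool_pos: [0.633, -0.099, 0.0921]
tool_rot: [-89.9, 0.1, 45.0]
force: [-0.3, 0.1, -4.5]
grip_width: 0.0593
```

Request:
carry_out --targets '[[[0,2,0],[0,0,0]],[[0,2,0],[0,0,0]],[[0,1,0],[0,0,0]],[[0,0,0],[0,0,0]]]'

```text
time_s: 7.15
tool_pos: [0.6336, -0.0991, 0.0882]
tool_rot: [-90.0, -0.0, 45.0]
force: [0.4, 0.3, -4.4]
grip_width: 0.0596
```

Request:
carry_out --targets '[[[0,1,0],[0,0,0]],[[0,1,0],[0,0,0]],[[0,1,0],[0,0,0]],[[0,0,0],[0,0,0]]]'

```text
time_s: 7.55
tool_pos: [0.634, -0.0993, 0.0869]
tool_rot: [-90.0, -0.1, 45.0]
force: [-2.7, 0.4, 6.0]
grip_width: 0.0596
```

Request:
carry_out --targets '[[[0,0,0],[0,0,0]],[[0,0,0],[0,0,0]],[[0,0,0],[0,0,0]],[[0,0,0],[0,0,0]],[[0,-10,0],[0,0,0]],[[0,-30,0],[0,0,0]],[[0,-35,0],[0,0,0]],[[0,-35,0],[0,0,0]],[[0,-20,0],[0,0,0]]]' --jaw 1

```text
time_s: 8.45
tool_pos: [0.6348, -0.0996, 0.2193]
tool_rot: [-90.2, -0.2, 45.0]
force: [0.4, 0.4, 0.4]
grip_width: 0.0868
```

```bash
cat >> h.py <<'E'
YAW=np.radians(-1.4)
def w(O,p):
    c,s=np.cos(YAW),np.sin(YAW);return np.array([O[0]+c*p[0]-s*p[1],O[1]+s*p[0]+c*p[1],p[2]])
def gpt(O,g,along,off,z):
    d=np.array([-np.sin(g),-np.cos(g)]);n=np.array([-np.cos(g),np.sin(g)])
    q=np.array([-.07,.1])+along*d+off*n;return w(O,[q[0],q[1],z])
def knob(O,g,th,h=.036,r=.09):
    return gpt(O,g,.05+r*np.cos(th)-h*np.sin(th),.018,.095+h*np.cos(th)+r*np.sin(th))
O0=np.array([.6035,-.0980])
E
python3 - <<'E'
from h import *
from scipy.optimize import least_squares
obs=[('scene',np.array((235,110))/4.2+[240,140],.14,.152),('top',np.array((568,440))/3.6+[190,120],.14,.152),
('top',np.array((652,514))/3.6+[190,120],.22,.104),('scene',np.array((163,103))/4.2+[240,140],.22,.104)]
f=lambda p:np.r_[np.concatenate([proj(n,gpt(p[1:],p[0],a,.018,z))[0]-uv for n,uv,a,z in obs]),(p[1:]-O0)*300]
r=least_squares(f,[.6,*O0]);print(r.x,np.round(r.fun,1));np.save('g.npy',r.x)
print('knob',knob(r.x[1:],r.x[0],0), knob(O0,r.x[0],0))
O=r.x[1:];g=r.x[0]
for n in C:
    img=cv2.imread(f'pics/{n}0.png');x0,y0=(290,150) if n=='top' else (250,145)
    S=4;v=cv2.resize(img[y0:y0+130,x0:x0+100],None,fx=S,fy=S,interpolation=2)
    L=[[gpt(O,g,.05,.018,.104),gpt(O,g,.22,.018,.104)],[gpt(O,g,.14,.018,.104),gpt(O,g,.14,.018,.152)],[gpt(O,g,0,0,.03),gpt(O,g,0,0,.112)],[gpt(O,g,.0,0,.097),gpt(O,g,.17,0,.097)],[w(O,[.03,0,.02]),w(O,[.03,0,.11])],
     [w(O,[a,b,.012]) for a,b in((-.135,-.135),(.135,-.135),(.135,.135),(-.135,.135),(-.135,-.135))]]
    for l in L: cv2.polylines(v,[((proj(n,np.array(l))-[x0,y0]+.5)*S).astype(int)],False,(0,255,0),1)
    cv2.imwrite(f'pics/g_{n}.png',v)
cv2.imwrite('pics/g.png',np.hstack([cv2.imread(f'pics/g_{n}.png') for n in C]))
i={n:env.read_camera(n) for n in C}
cv2.imwrite('pics/g2.png',np.hstack([cv2.resize(i['top'][120:280,260:420],None,fx=2.5,fy=2.5),cv2.resize(i['scene'][130:290,230:390],None,fx=2.5,fy=2.5)])[:,:,::-1])
E
```

```text
[ 0.63368396  0.60585643 -0.09644476] [-0.5  0.5 -0.8  0.6  0.4 -0.7 -0.5 -1.6  0.7  0.5]
knob [ 0.43845182 -0.09451524  0.131     ] [ 0.43609539 -0.09607048  0.131     ]
```

View pics/g.png

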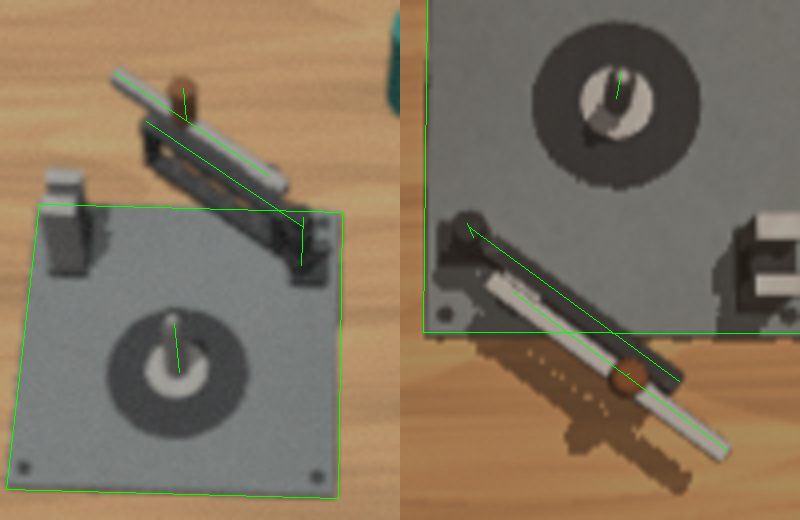

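View pics/g2.png

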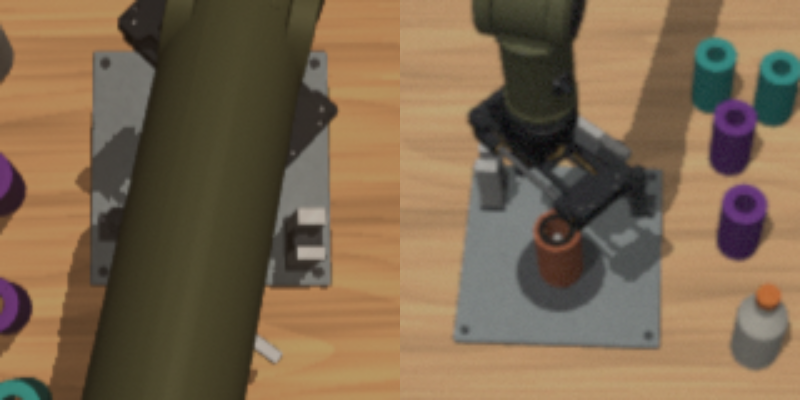

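Run:
```python
from h import *
togo(.4388,-.0948,.215,-37.7)
```

```text
t 8.55 pos [ 0.6357 -0.0998  0.2199] rot [-90.33  -0.3   45.01] F [ 0.1 -0.7 -0.1] grip 0.0868
 togo mm [-135.7    3.4  142.8] rotvec [ 0.1 82.7  0.5]
```

Request:
carry_out --targets '[[[-27,0,28],[0,0,0]],[[-27,0,28],[0,0,0]],[[-27,0,29],[0,0,0]],[[-27,0,29],[0,0,0]],[[-27,0,29],[0,0,0]],[[0,0,0],[0,8.3,0]],[[0,0,0],[0,8.3,0]],[[0,0,0],[0,8.3,0]],[[0,0,0],[0,8.3,0]],[[0,0,0],[0,8.3,0]],[[0,0,0],[0,8.3,0]],[[0,0,0],[0,8.3,0]]]' --jaw 0.55

```text
time_s: 9.75
tool_pos: [0.4364, -0.0935, 0.2144]
tool_rot: [-90.0, 0.1, -13.4]
force: [0.2, -0.3, -0.5]
grip_width: 0.048
```

Request:
carry_out --targets '[[[0,0,0],[0,8.3,0]],[[0,0,0],[0,8.3,0]],[[0,0,0],[0,8.0,0]],[[0,0,0],[0,0,0]]]'

```text
time_s: 10.15
tool_pos: [0.4365, -0.0936, 0.2144]
tool_rot: [-90.0, 0.0, -37.7]
force: [0.2, -0.3, -0.3]
grip_width: 0.048
```

Run:
```python
from h import *
togo(.4388,-.0948,.116,-37.7)
i={n:env.read_camera(n) for n in C}
cv2.imwrite('pics/k.png',np.hstack([cv2.resize(i['top'][170:300,290:420],None,fx=3,fy=3),cv2.resize(i['scene'][120:280,230:360],None,fx=3,fy=3)[:390]])[:,:,::-1])
```

```text
t 10.15 pos [ 0.4365 -0.0936  0.2144] rot [-9.003e+01  5.000e-02 -3.771e+01] F [ 0.2 -0.3 -0.3] grip 0.048
 togo mm [ 2.7 98.4  0.5] rotvec [ 0. -0. -0.]
```

View pics/k.png

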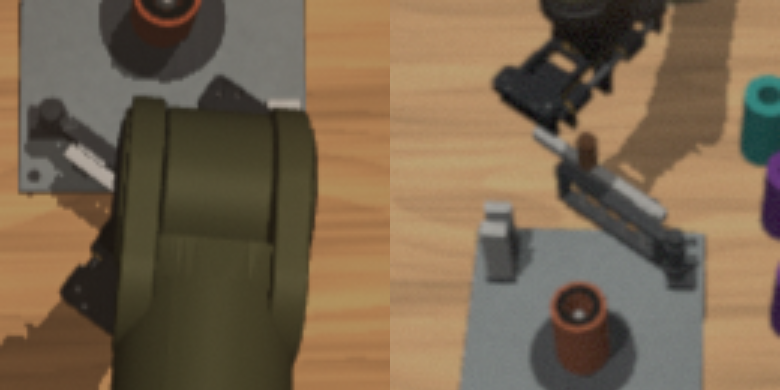

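Request:
carry_out --targets '[[[2.5,20,0],[0,0,0]],[[0,25,0],[0,0,0]],[[0,12,0],[0,0,0]],[[0,0,0],[0,0,0]]]'

```text
time_s: 10.65
tool_pos: [0.4375, -0.0949, 0.1563]
tool_rot: [-90.1, 0.2, -37.6]
force: [-0.0, 0.8, 0.2]
grip_width: 0.0478
```

Run:
```python
from h import *
togo(.4388,-.0948,.116,-37.7)
i=env.read_camera('scene')
cv2.imwrite('pics/k2.png',cv2.resize(i[120:220,250:350],None,fx=6,fy=6,interpolation=2)[:,:,::-1])
```

```text
t 10.65 pos [ 0.4375 -0.0949  0.1563] rot [-90.13   0.18 -37.6 ] F [-0.   0.8  0.2] grip 0.0478
 togo mm [ 1.1 40.3  1. ] rotvec [ 0.1  0.1 -0.2]
```

View pics/k2.png

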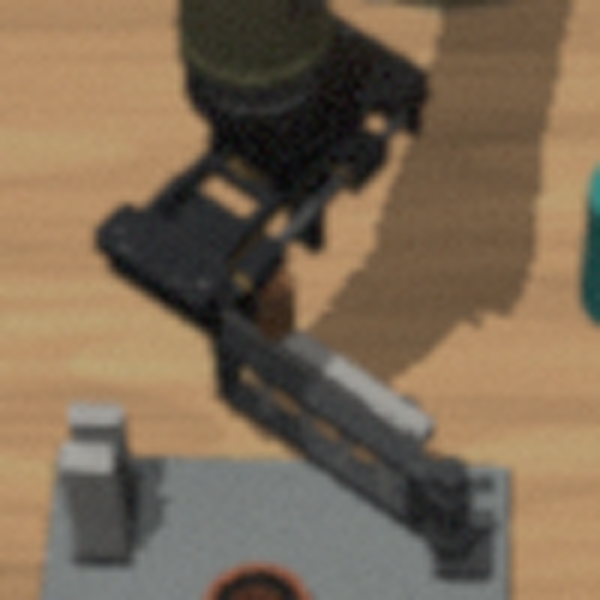

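Request:
carry_out --targets '[[[1,10,0],[0,0,0]],[[0,10,0],[0,0,0]],[[0,10,0],[0,0,0]],[[0,8,0],[0,0,0]],[[0,0,0],[0,0,0]]]'

```text
time_s: 11.2
tool_pos: [0.4387, -0.0955, 0.1186]
tool_rot: [-90.1, 0.1, -37.7]
force: [-0.8, 0.2, -0.5]
grip_width: 0.0478
```

Request:
carry_out --targets '[[[0,2,0],[0,0,0]],[[0,0,0],[0,0,0]],[[0,0,0],[0,0,0]],[[0,0,0],[0,0,0]]]' --jaw 0 --squeeze 20

```text
time_s: 11.6
tool_pos: [0.4397, -0.0956, 0.1183]
tool_rot: [-90.0, 0.0, -37.7]
force: [0.4, -1.2, 1.2]
grip_width: 0.0235
```

```bash
cat >> h.py <<'E'
O1=np.array([.605,-.097])
def pose(g,th,O=O1,h=.0225,r=.09):
    return knob(O,g,th,h,r), Ro.from_euler('xyz',[-90,0,-1.4-np.degrees(g)],degrees=True)*Ro.from_rotvec([-th,0,0])
def rows(seq,**k):
    for (a,b) in zip(seq[:-1],seq[1:]):
        p,R=pose(*a,**k);q,S=pose(*b,**k)
        print(np.round(R.inv().apply(q-p)*1000,1).tolist(),np.round((R.inv()*S).as_rotvec(degrees=True),1).tolist(),'->',np.round(b,3))
def est(O=O1):
    # estimate g,theta from the tool pose
    o=env.get_obs();R=Ro.from_euler('xyz',o['tool_rot'],degrees=True)
    f=lambda v:np.r_[(pose(v[0],v[1],O)[0]-o['tool_pos'])]
    from scipy.optimize import least_squares
    r=least_squares(f,[.3,.1]);print('est g,th',np.round(r.x,3),'resid mm',np.round(r.fun*1000,1),'pos',np.round(o['tool_pos'],4),'rot',np.round(o['tool_rot'],1),'F',np.round(o['force'],1),'t',round(o['time_s'],2));return r.x
E
python3 - <<'E'
from h import *
g,t=est(); 
rows([(.632,x) for x in np.linspace(0,.3,7)])
print(); rows([(x,.3) for x in np.linspace(.632,0,13)])
E
```

```text
est g,th [0.62  0.011] resid mm [-0.6 -0.6  0.2] pos [ 0.4397 -0.0956  0.1183] rot [-90.    0.  -37.7] F [ 0.4 -1.2  1.2] t 11.6
[0.0, -4.5, 1.2] [-2.9, 0.0, 0.0] -> [0.632 0.05 ]
[-0.0, -4.5, 1.2] [-2.9, -0.0, 0.0] -> [0.632 0.1  ]
[0.0, -4.5, 1.2] [-2.9, 0.0, 0.0] -> [0.632 0.15 ]
[0.0, -4.5, 1.2] [-2.9, 0.0, -0.0] -> [0.632 0.2  ]
[0.0, -4.5, 1.2] [-2.9, 0.0, 0.0] -> [0.632 0.25 ]
[-0.0, -4.5, 1.2] [-2.9, -0.0, 0.0] -> [0.632 0.3  ]

[6.8, 0.2, -0.7] [0.0, -2.9, -0.9] -> [0.579 0.3  ]
[6.8, 0.2, -0.7] [0.0, -2.9, -0.9] -> [0.527 0.3  ]
[6.8, 0.2, -0.7] [-0.0, -2.9, -0.9] -> [0.474 0.3  ]
[6.8, 0.2, -0.7] [-0.0, -2.9, -0.9] -> [0.421 0.3  ]
[6.8, 0.2, -0.7] [0.0, -2.9, -0.9] -> [0.369 0.3  ]
[6.8, 0.2, -0.7] [0.0, -2.9, -0.9] -> [0.316 0.3  ]
[6.8, 0.2, -0.7] [-0.0, -2.9, -0.9] -> [0.263 0.3  ]
[6.8, 0.2, -0.7] [0.0, -2.9, -0.9] -> [0.211 0.3  ]
[6.8, 0.2, -0.7] [-0.0, -2.9, -0.9] -> [0.158 0.3  ]
[6.8, 0.2, -0.7] [0.0, -2.9, -0.9] -> [0.105 0.3  ]
[6.8, 0.2, -0.7] [0.0, -2.9, -0.9] -> [0.053 0.3  ]
[6.8, 0.2, -0.7] [0.0, -2.9, -0.9] -> [0.  0.3]
```

Request:
carry_out --targets '[[[0,-4.5,1.2],[-2.9,0,0]],[[0,-4.5,1.2],[-2.9,0,0]],[[0,-4.5,1.2],[-2.9,0,0]],[[0,-4.5,1.2],[-2.9,0,0]],[[0,-4.5,1.2],[-2.9,0,0]],[[0,-4.5,1.2],[-2.9,0,0]],[[0,0,0],[0,0,0]],[[0,0,0],[0,0,0]]]'

```text
time_s: 12.4
tool_pos: [0.4462, -0.087, 0.1434]
tool_rot: [-107.3, 0.0, -37.7]
force: [-0.1, 1.2, -2.6]
grip_width: 0.0235
```

Run:
```python
from h import *
est()
i=env.read_camera('scene')
cv2.imwrite('pics/l.png',cv2.resize(i[120:220,250:350],None,fx=6,fy=6,interpolation=2)[:,:,::-1])
```

```text
est g,th [0.62  0.309] resid mm [-0.6 -0.6  0.5] pos [ 0.4462 -0.087   0.1434] rot [-107.3    0.   -37.7] F [-0.1  1.2 -2.6] t 12.4
```

View pics/l.png

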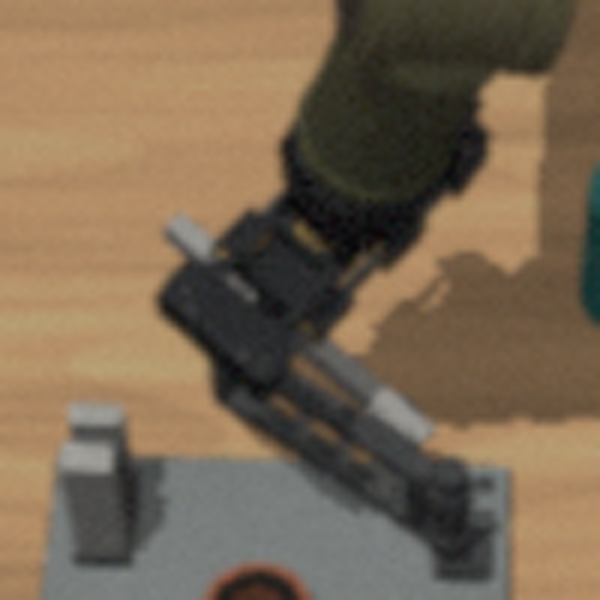

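Request:
carry_out --targets '[[[6.8,0.2,-0.7],[0,-2.9,-0.9]],[[6.8,0.2,-0.7],[0,-2.9,-0.9]],[[6.8,0.2,-0.7],[0,-2.9,-0.9]],[[6.8,0.2,-0.7],[0,-2.9,-0.9]],[[6.8,0.2,-0.7],[0,-2.9,-0.9]],[[6.8,0.2,-0.7],[0,-2.9,-0.9]],[[6.8,0.2,-0.7],[0,-2.9,-0.9]],[[0,0,0],[0,0,0]]]'

```text
time_s: 13.25
tool_pos: [0.4856, -0.1136, 0.1435]
tool_rot: [-107.2, -0.0, -16.4]
force: [0.6, 3.3, -4.3]
grip_width: 0.0233
```

Run:
```python
from h import *
est()
```

```text
est g,th [0.25  0.312] resid mm [-0.3 -0.8  0.5] pos [ 0.4856 -0.1136  0.1435] rot [-107.2   -0.   -16.4] F [ 0.6  3.3 -4.3] t 13.25
```

Request:
carry_out --targets '[[[6.8,0.2,-0.7],[0,-2.9,-0.9]],[[6.8,0.2,-0.7],[0,-2.9,-0.9]],[[6.8,0.2,-0.7],[0,-2.9,-0.9]],[[6.0,0.2,-0.6],[0,-2.9,-0.9]],[[0,0,0],[0,0,0]]]'

```text
time_s: 13.75
tool_pos: [0.5106, -0.1215, 0.1435]
tool_rot: [-107.2, 0.0, -4.3]
force: [1.1, 4.0, -5.0]
grip_width: 0.0235
```

Run:
```python
from h import *
est()
i=env.read_camera('scene')
cv2.imwrite('pics/m.png',cv2.resize(i[130:260,230:360],None,fx=4.6,fy=4.6,interpolation=2)[:,:,::-1])
```

```text
est g,th [0.047 0.312] resid mm [-0.2 -0.9  0.6] pos [ 0.5106 -0.1215  0.1435] rot [-107.2    0.    -4.3] F [ 1.1  4.  -5. ] t 13.75
```

View pics/m.png

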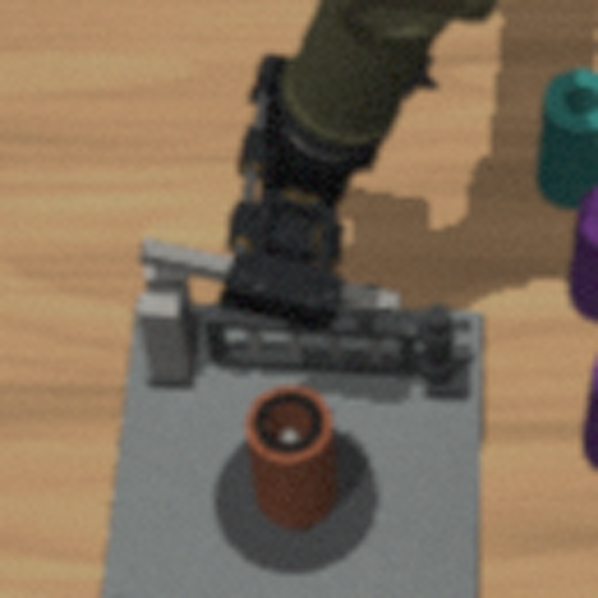

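Request:
carry_out --targets '[[[3,0.1,-0.3],[0,-1.3,-0.4]],[[2.5,0.1,-0.2],[0,-1.2,-0.4]],[[0,0,0],[0,0,0]]]'

```text
time_s: 14.1
tool_pos: [0.5149, -0.1227, 0.1431]
tool_rot: [-107.3, 0.2, -1.7]
force: [-1.6, 4.8, -5.0]
grip_width: 0.0232
```

Run:
```python
from h import *
est()
```

```text
est g,th [0.012 0.307] resid mm [-0.2 -0.9  0.5] pos [ 0.5149 -0.1227  0.1431] rot [-107.3    0.2   -1.7] F [-1.6  4.8 -5. ] t 14.1
```

Request:
carry_out --targets '[[[1,0,0],[0,0,0]],[[0,0,0],[0,0,0]]]'

```text
time_s: 14.3
tool_pos: [0.5149, -0.1229, 0.1428]
tool_rot: [-107.3, 0.3, -1.8]
force: [-2.2, 5.1, -4.6]
grip_width: 0.0235
```

Run:
```python
from h import *
est()
o=.005
rows([(0.,x) for x in np.linspace(.3,0,9)])
i=env.read_camera('scene')
cv2.imwrite('pics/n.png',cv2.resize(i[150:230,240:340],None,fx=7,fy=7,interpolation=2)[:,:,::-1])
```

```text
est g,th [0.012 0.303] resid mm [-0.2 -0.9  0.5] pos [ 0.5149 -0.1229  0.1428] rot [-107.3    0.3   -1.8] F [-2.2  5.1 -4.6] t 14.3
[0.0, 3.4, -0.8] [2.1, -0.0, 0.0] -> [0.    0.262]
[0.0, 3.4, -0.8] [2.1, 0.0, -0.0] -> [0.    0.225]
[-0.0, 3.4, -0.8] [2.1, -0.0, 0.0] -> [0.    0.188]
[0.0, 3.4, -0.8] [2.1, 0.0, 0.0] -> [0.   0.15]
[-0.0, 3.4, -0.8] [2.1, -0.0, 0.0] -> [0.    0.112]
[-0.0, 3.4, -0.8] [2.1, 0.0, 0.0] -> [0.    0.075]
[-0.0, 3.4, -0.8] [2.1, 0.0, 0.0] -> [0.    0.037]
[0.0, 3.4, -0.8] [2.1, -0.0, -0.0] -> [0. 0.]
```

View pics/n.png

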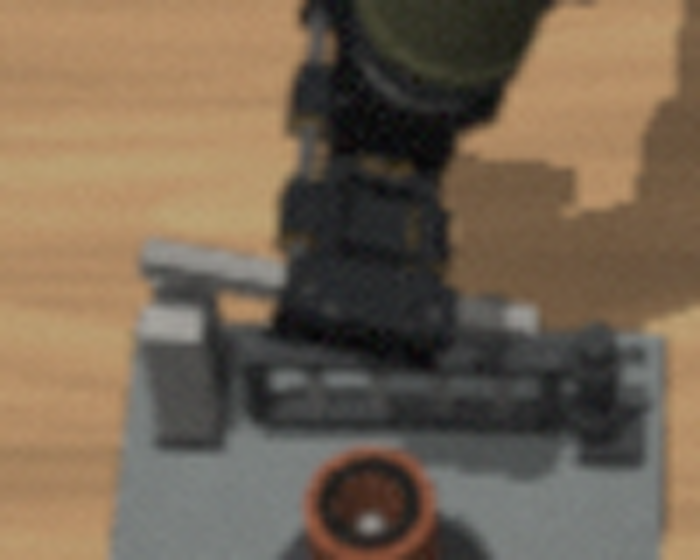

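Request:
carry_out --targets '[[[2,0,0],[0,0.4,0]],[[0,0,0],[0,0,0]],[[0,0,0],[0,0,0]]]'

```text
time_s: 14.65
tool_pos: [0.515, -0.1233, 0.1422]
tool_rot: [-107.3, 0.4, -2.2]
force: [-7.6, 5.3, -4.4]
grip_width: 0.0237
```

Request:
carry_out --targets '[[[-1,3.4,-0.8],[2.1,0,0]],[[0,3.4,-0.8],[2.1,0,0]],[[0,3.4,-0.8],[2.1,0,0]],[[0,3.4,-0.8],[2.1,0,0]],[[0,3.4,-0.8],[2.1,0,0]],[[0,0,0],[0,0,0]]]'

```text
time_s: 15.25
tool_pos: [0.5148, -0.1308, 0.1269]
tool_rot: [-96.7, 0.3, -2.2]
force: [-3.6, 6.4, -2.4]
grip_width: 0.0236
```

Run:
```python
from h import *
est()
i=env.read_camera('scene')
cv2.imwrite('pics/q.png',cv2.resize(i[150:230,240:340],None,fx=7,fy=7,interpolation=2)[:,:,::-1])
```

```text
est g,th [0.011 0.109] resid mm [-0.1 -0.8  0.3] pos [ 0.5148 -0.1308  0.1269] rot [-96.7   0.3  -2.2] F [-3.6  6.4 -2.4] t 15.25
```

View pics/q.png

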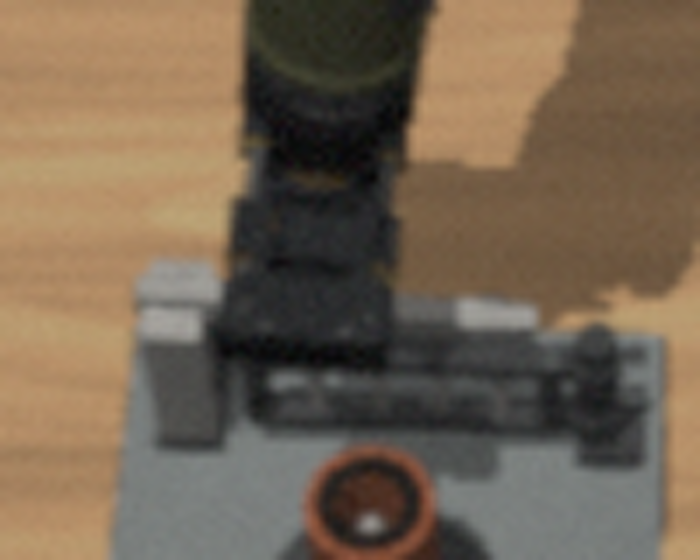

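Request:
carry_out --targets '[[[0,3.4,-0.8],[2.1,0,0]],[[0,3.4,-0.8],[2.1,0,0]],[[0,3,-0.6],[2,0,0]],[[0,0,0],[0,0,0]]]'

```text
time_s: 15.7
tool_pos: [0.5147, -0.1335, 0.1182]
tool_rot: [-90.4, 0.3, -2.1]
force: [-4.8, 5.9, -0.2]
grip_width: 0.0235
```

Run:
```python
from h import *
est()
i={n:env.read_camera(n) for n in C}
cv2.imwrite('pics/r.png',np.hstack([cv2.resize(i['scene'][150:230,240:320],None,fx=5,fy=5,interpolation=2),cv2.resize(i['top'][180:260,320:400],None,fx=5,fy=5,interpolation=2)])[:,:,::-1])
```

```text
est g,th [0.011 0.01 ] resid mm [-0.1 -0.9  0.2] pos [ 0.5147 -0.1335  0.1182] rot [-90.4   0.3  -2.1] F [-4.8  5.9 -0.2] t 15.7
```

View pics/r.png

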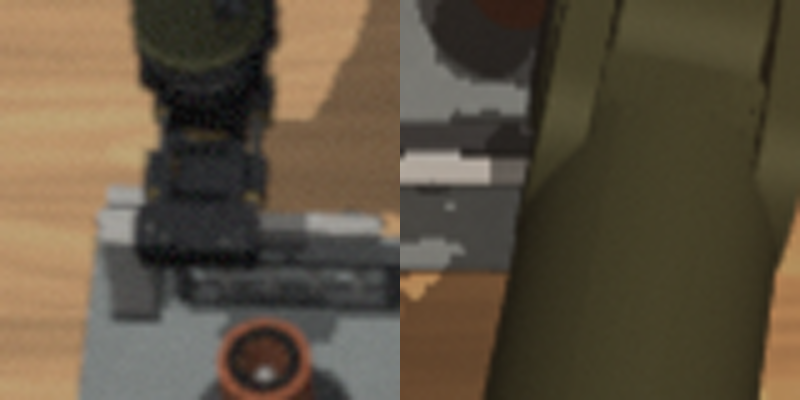

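Request:
carry_out --targets '[[[0,0,0],[0,0,0]],[[0,0,0],[0,0,0]],[[0,0,0],[0,0,0]],[[0,0,0],[0,0,0]]]' --jaw 0.55

```text
time_s: 16.2
tool_pos: [0.5179, -0.1353, 0.1193]
tool_rot: [-90.7, -0.1, -2.1]
force: [-0.1, -0.0, -0.3]
grip_width: 0.0449
```

Request:
carry_out --targets '[[[0,-8,0],[0,0,0]],[[0,-15,0],[0,0,0]],[[0,-25,0],[0,0,0]],[[0,-40,0],[0,0,0]],[[0,-45,0],[0,0,0]],[[0,0,45],[0,0,0]],[[0,0,45],[0,0,0]],[[0,0,45],[0,0,0]],[[0,0,45],[0,0,0]],[[0,0,45],[0,0,0]],[[0,0,45],[0,0,0]],[[0,0,45],[0,0,0]]]'

```text
time_s: 17.4
tool_pos: [0.5289, 0.1835, 0.249]
tool_rot: [-90.7, -0.1, -2.1]
force: [0.9, -0.3, 0.1]
grip_width: 0.0481
```

Run:
```python
from h import *
togo(.4,.2,.25)
i={n:env.read_camera(n) for n in C}
for n in C: cv2.imwrite(f'pics/{n}_fin.png',i[n][:,:,::-1])
O=O1
out=[]
for n,(x0,y0) in {'scene':(240,150),'top':(290,130)}.items():
    S=4;v=cv2.resize(i[n][y0:y0+110,x0:x0+100],None,fx=S,fy=S,interpolation=2)[:,:,::-1].copy();out.append(v)
cv2.imwrite('pics/s.png',np.hstack(out))
```

```text
t 17.4 pos [0.5289 0.1835 0.249 ] rot [-90.66  -0.14  -2.06] F [ 0.9 -0.3  0.1] grip 0.0481
 togo mm [-129.4   -1.4   11.8] rotvec None
```

View pics/s.png

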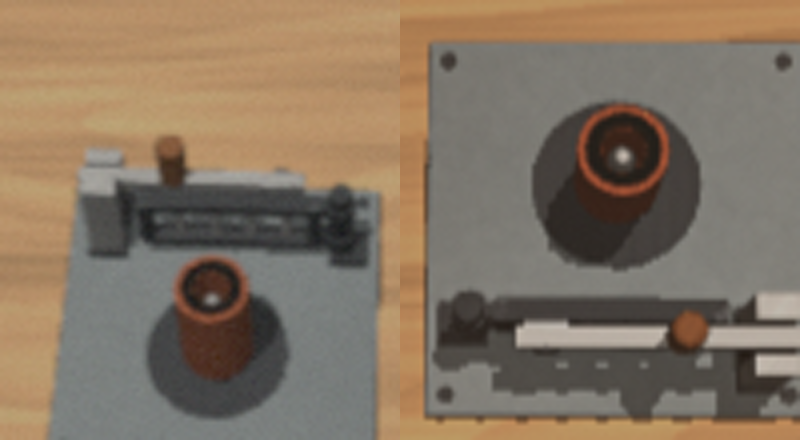

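View pics/top_fin.png

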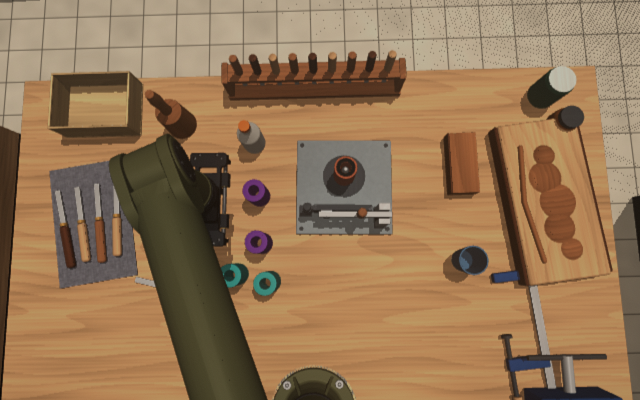

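Run:
```python
from h import *
print('drum rim',tri((293,221.7),(345.6,167.6)))
print('knob top',tri(np.array((170,143))/4+[240,150],np.array((288,325))/4+[290,130]))
i={n:cv2.imread(f'pics/{n}_fin.png') for n in C}
out=[]
for n,(x0,y0) in {'scene':(250,160),'top':(340,180)}.items():
    S=7;v=cv2.resize(i[n][y0:y0+60,x0:x0+57],None,fx=S,fy=S,interpolation=2)
    for z,col in((.086+.018,(0,255,0)),):
        L=[gpt(O1,0,.05,.018,z),gpt(O1,0,.22,.018,z)];M=[gpt(O1,0,.05+.17*np.cos(.12),.018,z+.17*np.sin(.12)),L[0]]
        cv2.polylines(v,[((proj(n,np.array(L))-[x0,y0]+.5)*S).astype(int)],False,col,1)
        cv2.polylines(v,[((proj(n,np.array(M))-[x0,y0]+.5)*S).astype(int)],False,(0,0,255),1)
    out.append(v)
cv2.imwrite('pics/u.png',np.hstack(out))
```

```text
drum rim [ 0.63194706 -0.0974228   0.12760468]
knob top [ 0.5152251  -0.13376596  0.15442779]
```

View pics/u.png

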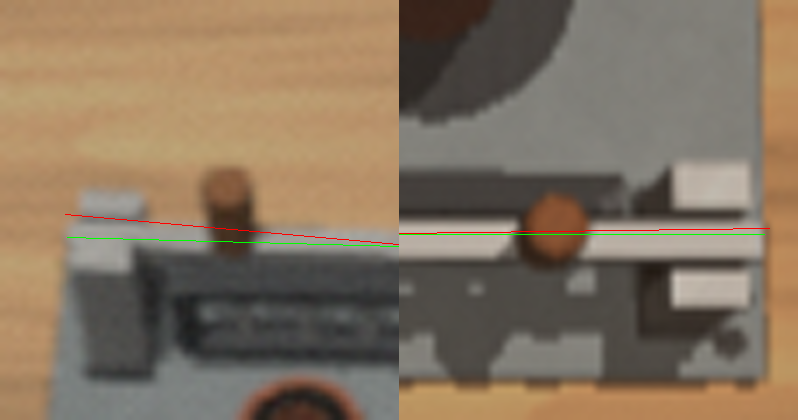

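Run:
```python
from cell import env
o=env.get_obs();print(o['time_s'],o['force']);print(env.sign_off())
```

```text
17.5 [ 0.10393933 -0.20792245 -1.13510293]
the job is handed in; nothing more can be done
None
```

The larger brown drum is on the spindle and down on the shoulder. The gate is shut with the latch bar dropped into the catch, and the arm has let go and moved clear. I handed the job in at 17.5 s.

- **Drum seating:** it met the shoulder at the expected height, with about 10 N of contact. The rim afterwards measured 128 mm above the bench against a nominal 130 mm. It had read 2 mm low before the move as well.
- **Gate:** I lifted the bar to about 0.3 rad, swung the gate until it stopped, then lowered the bar. It came back to the same level reading as at the start.
- **Latch:** in the last pictures the bar lies level in the slot between the striker and the back stop. The knob top measured 154 mm against a nominal 152 mm.
- **Other things on the bench:** the last top picture shows no visible change in the things it shows. The arm hid the smaller drum, the cork block and part of the gouge there. No contact force appeared on the way past.
- **Disagreement:** the two cameras placed the sander 3 to 4 mm apart. I used values between the two and settled the fit by contact force. No check failed.

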